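# Set a scored resin board out over the edge for cutting

### The arm

A 6-joint arm with a two-finger parallel gripper is mounted at the origin on the work surface. World frame = base frame: x ahead of the robot, y to its left, z up, the work surface at z = 0. Lengths are in m, angles in rad, forces in N, time in s.
With the tool pointing down it reaches from about 0.25 to 0.725 m from the base axis. Payload 4 kg.
Tool frame: the origin (TCP) lies midway between the tips of the shut fingers; the grasp point (between the pads) lies 19 mm behind it; z points along the fingers, y is the direction in which the jaws open and shut (so a half turn about z gives the same grasp; the last joint's range is limited). The gripper opens to 85 mm and grips with 20 to 120 N. Pads are 22 mm wide; open, the fingers measure 114 mm over their backs; the gripper's body (76 mm by 85 mm) begins 54 mm behind the grasp point. The pads swing forward as they close: fully open they stand 13 mm farther back than shut.
Start: joints at [-1.226, 0.241, 0.005, 1.335, 0, 1.571], TCP at [0.169, -0.471, 0.231] pointing down, gripper open.
Joint ranges: [-2.72, 2.72], [-1.05, 1.87], [-1.09, 1.28], [-1.99, 2.15], [-1.42, 1.44], [-3.14, 3.14]. Speed limits (rad/s): [2.79, 2.79, 3.14, 3.14, 3.14, 3.14].

### API

Orientations are given as a unit quaternion [w, x, y, z].
In Python, from cell import arm gives the robot as it stands. The module is installed in compiled form; this text tells all that it offers.
- The arm moves only by the tool servo_tool, never from a script. Its argument "commands" is a list that holds one entry, the list of rows, each a list of 5 numbers: the shift along the world's x, y, z in m, then the turn about the world's z in rad, then the finger opening in m, from 0 to 0.0854. A call has 1 to 12 rows; each row shifts and turns the commanded pose from where the row before left it; what a row does not reach is not made up. A row lasts 1/12 s, in which the tool goes at most 41.7 mm and 7.16 degrees, less where a joint would pass 70% of its speed; a pose out of reach is approached as far as the arm can. A call with a gripper value outside its range is refused whole. The fingers move at their own pace and stop on an object; "force" is the grip in N (left out, the last holds). Time passes only in rows, so rows that do not move let the fingers close. It gives the time, the measured TCP pose, the force and the opening at its end, in the units of the state.
- arm.sense(): the state, without advancing time (a new reading comes with each control period).
- arm.capture(name): name is "side" or "top" or "wrist"; returns a dict with "pixels" (420x560x3 uint8, red, green, blue), "camera_matrix" (3x3 intrinsics, pixels), "distortion" ([k1, k2, p1, p2, k3] as OpenCV has them; the pictures are not rectified), "world_to_cam" (4x4, takes a point from world to camera coordinates). Camera axes: x right, y up, looking along -z (the intrinsics and any distortion apply to the point x, -y, -z); pixel columns grow to the right and rows downward; lengths in m; the calibration is good to about 2 mm. A picture is of the moment at which its call begins. There is no depth.
- arm.close_job(): hands the job in, once; it reports no verdict.
The state is a dict: "clock": time; "qpos": joint angles; "qd": joint speeds; "effort": joint torques, N m; "ee_pos": TCP position; "tool_rot": TCP orientation; "force": force on the tool from outside, world axes, zero at the start; "ft_torque": the same for the moment, N m; "finger_gap": finger opening in m.
Only numpy, scipy, OpenCV 4.12 (cv2) and the standard library are available. Lean on these libraries where they do the work, as an engineer would, in place of code of your own. Each camera call takes 0.05 s, during which the arm holds its last target.

### The job

The long resin board lies on the raised wooden cutting support behind a closed steel hasp. First swing the hasp by its knob outward and right round, past square, so that it is well out of the board's way; then slide the board out between the posts, flat on the support, until the dark line scored across it is level with the support's front edge. More than half of the board then hangs out and it would tip: finish holding its rear part, so that it rests flat and still on the support (the program ends while holding it, nothing is let go), and leave the other things on the bench alone.

Things in the scene. Friction and masses are not known exactly. Their poses are not given: they have to be found in the camera images.
- board_center (a point): centre (half-way up) of the long off-white resin board, 300 long x 50 wide x 20 thick, about 0.34 kg (varies). x runs along its length towards the front end (the one facing the hasp), y across its width, z up. Can be pinched across its 50 width from above anywhere in its rear 100
- board_line (a point): middle of the thin dark line scored across the board, on its top face, 30 behind its centre (180 from its front end, 120 from its rear end); axes as the board's. With the line at the support's front edge the board's centre hangs 30 beyond that edge, and the board tips off unless its rear is held
- support_edge (a point): middle of the front (outer) edge of the support's flat top, 50 above the bench. x points outward, level, the way the board is to go; y across to the hinge side; z up. At its front corners stand two wooden posts 26 long (along x), 30 wide, 30 high above the top, leaving a 62 wide gap for the board; elsewhere the top is clear
- hasp (a joint): angle of the steel hasp, rad: 0 closed across the gap between the posts, grows as its free end swings outward and round to the hinge side (counter-clockwise from above), 1.57 pointing straight outward, stops at 2.4. It starts at 0 to 0.25. Stays where it is left (light friction, about 0.06 N m)
- hasp_knob (a point): point to grip on the hasp's upright round knob, diameter 14, on the upper edge of its free end, 85 from the hinge pin. This point is 108 above the bench; the knob stands from 83 to 121 above it, the hasp plate (5 thick) below from 52 to 84
- hasp_pin (a point): point on the vertical axis of the hasp's hinge pin, at the height of the knob's grip point; on the front face of the post on the support_edge's +y side, the centre the knob swings about
- rotary: bystander: hand-held rotary tool lying on the bench, 170 x 42 x 42 (mm); origin under its middle. Leave alone
- pliers: bystander: pliers lying flat beside the support, 160 x 70 x 14 (mm); origin under its middle. Leave alone
- tin: bystander: round lidded tin, diameter 66, 28 high (mm); origin under its middle. Leave alone
- offcut: bystander: small L-shaped resin offcut, about 95 x 50 x 18 (mm); origin under its middle. Leave alone
- brush: bystander: flat hand brush, 190 long (mm); origin under its middle. Leave alone
- square: bystander: carpenter's square lying flat, 110 x 160 (mm); origin under its middle. Leave alone
- bowl: bystander: open bowl, diameter 110, 50 high (mm); origin under its middle. Leave alone
- board: the same resin board, origin under its centre (10 below point board_center). Starts lying on the support's top face (50 above the bench), its front end 10 to 60 behind the support's front edge, its rear part hanging 50 to 100 out behind the support
- support: the wooden cutting support fixed to the bench, a block 260 long (backward from its front edge) x 130 wide x 50 high; origin at bench height under its middle, 130 behind the front edge

How it is judged:
By the outcome, as a careful person would: the job done as asked, in the order asked, and still so for the second after the job is handed in, while the arm keeps its last pose, push and grip.
It also fails if it takes over 56 s, if anything falls off the work surface, if the arm or the gripper's body presses on something with over 40 N, if the wrist force passes 120 N, or if a joint passes its speed limit or range.

## Working session

There is one attempt and no reset: what is moved stays moved. The work goes in short steps, Python scripts to look and compute and a tool call to move; the robot and the scene stay as the last step left them, time stands still between calls to the robot, and variables do not carry over. Pictures are saved under pics/ and viewed, and the job is handed in when it is done.

Besides the shell and the picture viewer there is one more tool, called after "Emit:" as name(argument=value, ...) on one line, values as JSON. servo_tool: Moves the arm, as the interface text tells. Its arguments: {"type":"object","properties":{"commands":{"type":"array"},"force":{"type":"number"}},"required":["commands"]}

```bash
mkdir -p pics; cat > h.py <<'E'
import numpy as np, cv2
from cell import arm
def cap(n,f):
    c=arm.capture(n); cv2.imwrite('pics/'+f,cv2.cvtColor(c['pixels'],cv2.COLOR_RGB2BGR))
    np.savez('pics/'+f[:-4]+'.npz',**{k:np.array(c[k]) for k in c}); return c
def ray(c,uv):
    K=np.array(c['camera_matrix']);d=np.array(c['distortion']);T=np.array(c['world_to_cam'])
    p=cv2.undistortPoints(np.array([[uv]],float),K,d)[0,0]
    v=T[:3,:3].T@np.array([p[0],-p[1],-1.]); o=-T[:3,:3].T@T[:3,3]; return o,v
def onz(c,uv,z):
    o,v=ray(c,uv); return o+v*(z-o[2])/v[2]
def proj(c,P):
    K=np.array(c['camera_matrix']);d=np.array(c['distortion']);T=np.array(c['world_to_cam'])
    q=T[:3,:3]@np.array(P)+T[:3,3]; q=q*[1,-1,-1]
    return cv2.projectPoints(q.reshape(1,1,3),np.zeros(3),np.zeros(3),K,d)[0].ravel()
def load(f): return dict(np.load('pics/'+f+'.npz'))
E
python3 - <<'E'
from h import *
for n in('top','side','wrist'): cap(n,n+'0.png')
print(arm.sense())
E
```

```text
{'clock': 0.15, 'qpos': array([-1.22601023e+00,  2.41240839e-01,  4.01999052e-03,  1.33517924e+00,
       -1.76938511e-05,  1.57081728e+00]), 'qd': array([-0.00083017, -0.00254168,  0.00405191,  0.00085609,  0.00046637,
       -0.00141702]), 'effort': array([ 1.50671831e-04, -3.72635043e+01,  2.52638984e+01,  1.23174425e-02,
       -3.76858532e-05, -6.83250150e-06]), 'ee_pos': array([ 0.16883122, -0.47012626,  0.23061177]), 'tool_rot': array([-7.88475430e-04,  9.85178562e-01,  1.71530047e-01, -1.46279005e-04]), 'force': array([ 0.00483033, -0.01667014, -0.50547285]), 'ft_torque': array([ 0.05133415, -0.0032478 , -0.00029911]), 'finger_gap': 0.08543531008421587}
```

View pics/top0.png

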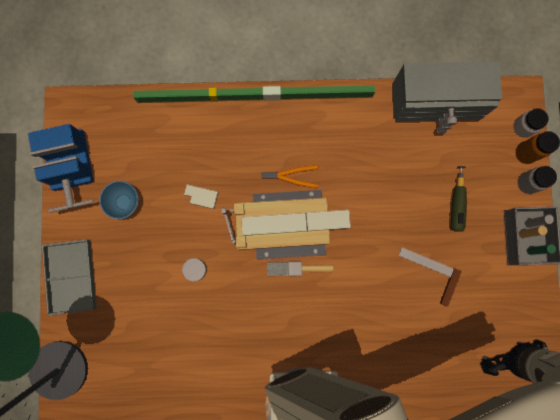

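View pics/side0.png

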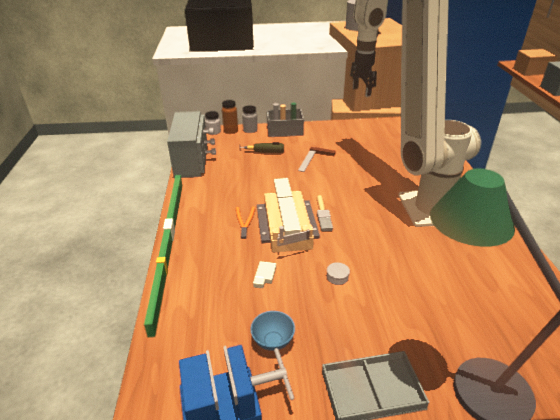

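View pics/wrist0.png

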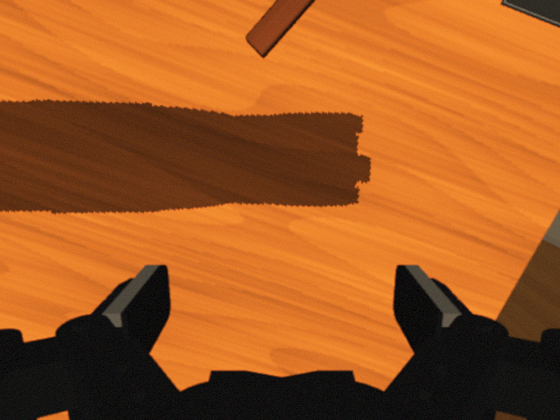

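```bash
python3 - <<'E'
from h import *
t=load('top0')
i=cv2.imread('pics/top0.png')[180:270,180:360]; cv2.imwrite('pics/topz.png',cv2.resize(i,None,fx=4.4,fy=4.4,interpolation=cv2.INTER_CUBIC))
i=cv2.imread('pics/side0.png')[165:265,220:350]; cv2.imwrite('pics/sidez.png',cv2.resize(i,None,fx=6,fy=6,interpolation=cv2.INTER_CUBIC))
for uv,z in[((236,204),.05),((239,247),.05),((328,197),.05),((330,245),.05),((350,218),.07),((225,212),.12),((194,270),.028),((120,200),.05)]: print(uv,onz(t,uv,z).round(3))
s=load('side0')
for c in (t,s):
  print((-c['world_to_cam'][:3,:3].T@c['world_to_cam'][:3,3]).round(3))
E
```

```text
(236, 204) [0.572 0.174 0.05 ]
(239, 247) [0.45  0.168 0.05 ]
(328, 197) [ 0.585 -0.086  0.05 ]
(330, 245) [ 0.449 -0.087  0.05 ]
(350, 218) [ 0.522 -0.144  0.07 ]
(225, 212) [0.542 0.199 0.12 ]
(194, 270) [0.39  0.298 0.028]
(120, 200) [0.592 0.501 0.05 ]
[0.37  0.055 1.55 ]
[0.621 1.224 0.933]
```

View pics/topz.png

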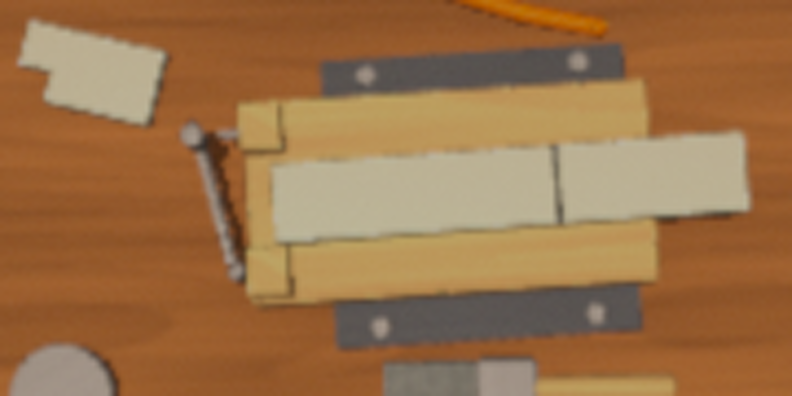

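View pics/sidez.png

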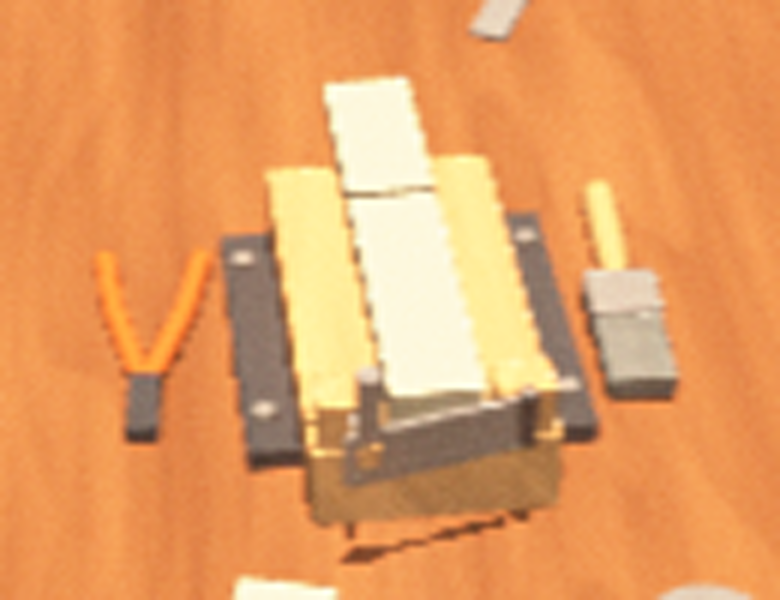

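```bash
python3 - <<'E'
from h import *
t=load('top0');s=load('side0')
Z=lambda u,v,z: onz(t,(180+u/4.4-.39,180+v/4.4-.39),z)
P={k:Z(*a) for k,a in dict(FL=(273,165,.07),FR=(280,242,.07),RL=(743,132,.07),RR=(749,210,.07),L1=(555,147,.07),L2=(561,222,.07),sRL=(643,80,.05),sRR=(657,280,.05),sF1=(247,155,.05),sF2=(249,245,.05),pL=(238,103,.08),pR=(249,298,.08),knob=(192,130,.121),pin=(238,272,.09)).items()}
for k in P: print(k,P[k].round(4))
d=(P['FL']+P['FR']-P['RL']-P['RR'])/2;print('len',np.linalg.norm(d),'yaw',np.arctan2(d[1],d[0]), 'w',np.linalg.norm(P['FL']-P['FR']))
d=P['sRL']-P['sRR'];print('sup w',np.linalg.norm(d),np.arctan2(d[1],d[0]))
# side: knob top / pin
S=lambda u,v:(220+u/6-.4,165+v/6-.4)
print('knob side',onz(s,S(369,372),.121))
print(np.linalg.norm((P['knob']-P['pin'])[:2]))
E
```

```text
FL [0.532  0.1577 0.07  ]
FR [0.4832 0.1542 0.07  ]
RL [ 0.5455 -0.1402  0.07  ]
RR [ 0.4958 -0.1421  0.07  ]
L1 [ 0.5389 -0.0208  0.07  ]
L2 [ 0.4913 -0.0231  0.07  ]
sRL [ 0.5832 -0.0797  0.05  ]
sRR [ 0.4542 -0.0843  0.05  ]
sF1 [0.5411 0.1756 0.05  ]
sF2 [0.4833 0.1753 0.05  ]
pL [0.5707 0.1783 0.08  ]
pR [0.4479 0.1735 0.08  ]
knob [0.5492 0.2031 0.121 ]
pin [0.4637 0.1792 0.09  ]
len 0.29736421668814134 yaw 1.6146143505656154 w 0.04897349184500324
sup w 0.1290232686031435 0.03516183525617935
knob side [0.54581584 0.20749675 0.121     ]
0.08880317186016595
```

Emit:
servo_tool(commands=[[[0.012, 0.022, 0.003, 0.05, 0.085], [0.012, 0.022, 0.003, 0.05, 0.085], [0.012, 0.022, 0.003, 0.05, 0.085], [0.012, 0.022, 0.003, 0.05, 0.085], [0.012, 0.022, 0.003, 0.05, 0.085], [0.012, 0.022, 0.003, 0.05, 0.085], [0.012, 0.022, 0.003, 0.05, 0.085], [0.012, 0.022, 0.003, 0.05, 0.085], [0.012, 0.022, 0.003, 0.05, 0.085], [0.012, 0.022, 0.003, 0.05, 0.085], [0.012, 0.022, 0.003, 0.05, 0.085], [0.012, 0.022, 0.003, 0.05, 0.085]]])

```text
clock: 1.15
ee_pos: [0.3132, -0.2053, 0.2673]
tool_rot: [-0.0, 0.89, 0.456, -0.0]
force: [0.2, -0.2, -0.2]
finger_gap: 0.0852
```

Emit:
servo_tool(commands=[[[0.015, 0.025, 0.003, 0.055, 0.085], [0.015, 0.025, 0.003, 0.055, 0.085], [0.015, 0.025, 0.003, 0.055, 0.085], [0.015, 0.025, 0.003, 0.055, 0.085], [0.015, 0.025, 0.003, 0.055, 0.085], [0.015, 0.025, 0.003, 0.055, 0.085], [0.015, 0.025, 0.003, 0.055, 0.085], [0.015, 0.025, 0.003, 0.055, 0.085], [0.015, 0.025, 0.003, 0.055, 0.085], [0.015, 0.025, 0.003, 0.055, 0.085], [0.015, 0.025, 0.003, 0.055, 0.085], [0, 0, 0, 0, 0.085]]])

```text
clock: 2.15
ee_pos: [0.4802, 0.0722, 0.2998]
tool_rot: [-0.0, 0.712, 0.702, 0.001]
force: [0.6, 0.5, -0.3]
finger_gap: 0.085
```

```bash
python3 - <<'E'
from h import *
c=cap('wrist','w1.png'); s=arm.sense(); print(s['ee_pos'],s['tool_rot'],s['qpos'],s['clock']); print(c['distortion'],c['camera_matrix'])
print(-c['world_to_cam'][:3,:3].T@c['world_to_cam'][:3,3])
E
```

```text
[0.47879728 0.07036706 0.29959501] [-2.98912245e-04  7.13218109e-01  7.00942049e-01 -2.91075669e-04] [1.45834285e-01 1.90350774e-01 1.17281788e-01 1.49855006e+00
 1.39360570e-04 1.73399175e+00] 2.2
[0.03481865 0.         0.         0.         0.        ] [[371.12761028   0.         281.41855909]
 [  0.         371.12761028 209.2752886 ]
 [  0.           0.           1.        ]]
[0.480816   0.13650399 0.44378332]
```

View pics/w1.png

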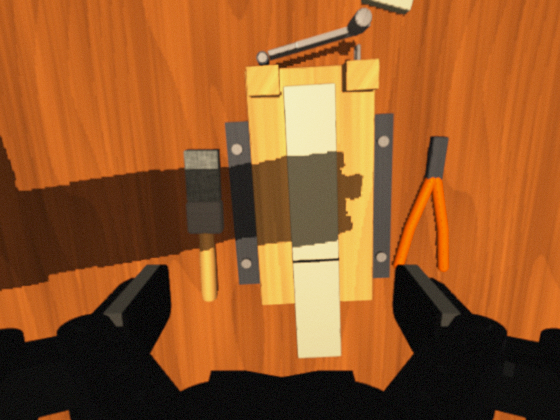

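The wrist view shows the knob top at (364,17), the pin at (263,57), the line from (293,261) to (340,260), and the posts and front edge near v≈67.

```bash
python3 - <<'E'
from h import *
c=load('w1');t=load('top0')
i=cv2.imread('pics/w1.png'); cv2.imwrite('pics/w1a.png',cv2.resize(i[0:110,230:400],None,fx=4.5,fy=4.5,interpolation=cv2.INTER_CUBIC))
for n,uv,z in [('knob',(364,17),.121),('pin',(263,57),.09),('FL',(284,86),.07),('FR',(335,84),.07),('RL',(297,358),.07),('RR',(341,356),.07),('L1',(293,261),.07),('L2',(340,260),.07),('sRL',(261,305),.05),('sRR',(372,299),.05),('edge1',(281,69),.05),('edge2',(347,67),.05),('postL',(247,67),.08),('postR',(378,61),.08)]:
  print(n,onz(c,uv,z).round(4))
E
```

```text
knob [0.5472 0.2064 0.121 ]
pin [0.4658 0.1829 0.09  ]
FL [0.4843 0.1596 0.07  ]
FR [0.5329 0.1606 0.07  ]
RL [ 0.4952 -0.1402  0.07  ]
RR [ 0.5461 -0.1383  0.07  ]
L1 [ 0.4916 -0.02    0.07  ]
L2 [ 0.5423 -0.0196  0.07  ]
sRL [ 0.4541 -0.0831  0.05  ]
sRR [ 0.584  -0.0772  0.05  ]
edge1 [0.4817 0.1769 0.05  ]
edge2 [0.5471 0.1776 0.05  ]
postL [0.4505 0.1759 0.08  ]
postR [0.5701 0.179  0.08  ]
```

View pics/w1a.png

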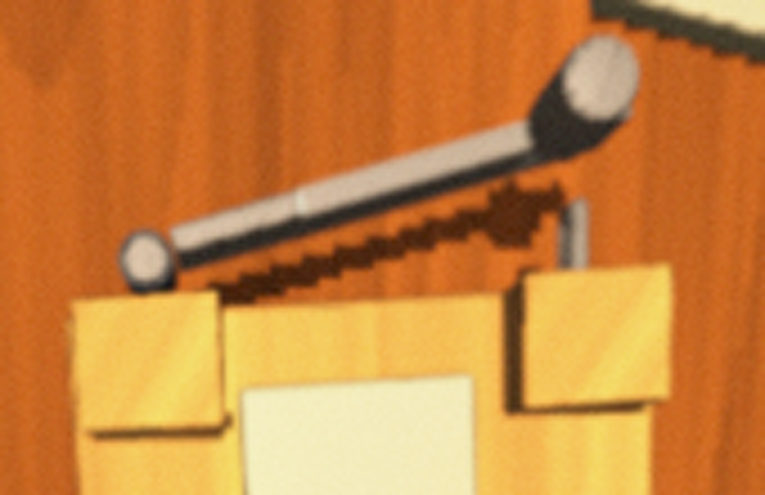

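Emit:
servo_tool(commands=[[[0.0136, 0.0272, -0.02, 0.01, 0.085], [0.0136, 0.0272, -0.02, 0.01, 0.085], [0.0136, 0.0272, -0.02, 0.01, 0.085], [0.0136, 0.0272, -0.02, 0.01, 0.085], [0.0136, 0.0272, -0.02, 0.01, 0.085], [0, 0, 0, 0, 0.085], [0, 0, -0.027, 0, 0.085], [0, 0, -0.027, 0, 0.085], [0, 0, -0.027, 0, 0.085], [0, 0, -0.027, 0, 0.085], [0, 0, 0, 0, 0.085], [0, 0, 0, 0, 0.085]]])

```text
clock: 3.2
ee_pos: [0.5444, 0.2027, 0.0913]
tool_rot: [-0.001, 0.697, 0.717, -0.002]
force: [0.2, 0.0, 0.8]
finger_gap: 0.085
```

```bash
python3 - <<'E'
from h import *
c=cap('wrist','w2.png'); s=arm.sense(); print(s['ee_pos'],s['tool_rot'],s['force'],s['clock'])
print('knob px expected',proj(c,(.547,.2065,.121)))
E
```

```text
[0.54609035 0.20353406 0.09323164] [ 7.55824665e-05  6.97246845e-01  7.16831091e-01 -1.32417782e-04] [ 0.07099114 -0.24099696 -0.07430563] 3.25
knob px expected [289.53065731 296.58516744]
```

View pics/w2.png

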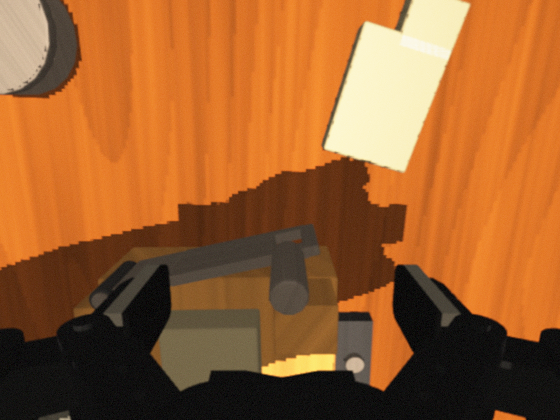

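Emit:
servo_tool(commands=[[[0.001, 0.003, 0, 0, 0.06], [0, 0, 0, 0, 0.03], [0, 0, 0, 0, 0.01], [0, 0, 0, 0, 0.01], [0, 0, 0, 0, 0.01], [0, 0, 0, 0, 0.01], [0, 0, 0, 0, 0.01], [0, 0, 0, 0, 0.01]]], force=25)

```text
clock: 3.92
ee_pos: [0.5467, 0.2074, 0.0928]
tool_rot: [-0.0, 0.697, 0.717, -0.0]
force: [-2.8, -0.4, 4.8]
finger_gap: 0.0129
```

```bash
python3 -c "
import numpy as np
a=np.linspace(.293,2.25,19);p=.0845*np.c_[np.cos(a),np.sin(a)];print(np.diff(p,axis=0).round(4).tolist())"
```

```text
[[-0.0031, 0.0086], [-0.004, 0.0082], [-0.0049, 0.0078], [-0.0057, 0.0072], [-0.0065, 0.0065], [-0.0071, 0.0058], [-0.0077, 0.005], [-0.0082, 0.0041], [-0.0086, 0.0032], [-0.0089, 0.0022], [-0.0091, 0.0012], [-0.0092, 0.0003], [-0.0092, -0.0007], [-0.009, -0.0017], [-0.0088, -0.0027], [-0.0084, -0.0036], [-0.008, -0.0045], [-0.0074, -0.0054]]
```

Emit:
servo_tool(commands=[[[-0.0031, 0.0086, 0, 0, 0.01], [-0.004, 0.0082, 0, 0, 0.01], [-0.0049, 0.0078, 0, 0, 0.01], [-0.0057, 0.0072, 0, 0, 0.01], [-0.0065, 0.0065, 0, 0, 0.01], [-0.0071, 0.0058, 0, 0, 0.01], [-0.0077, 0.005, 0, 0, 0.01], [-0.0082, 0.0041, 0, 0, 0.01], [-0.0086, 0.0032, 0, 0, 0.01], [0, 0, 0, 0, 0.01]]], force=20)

```text
clock: 4.75
ee_pos: [0.4917, 0.2706, 0.0932]
tool_rot: [-0.003, 0.695, 0.719, 0.005]
force: [4.4, 11.9, -2.1]
finger_gap: 0.0131
```

Emit:
servo_tool(commands=[[[0, 0, 0, 0, 0.01], [0, 0, 0, 0, 0.01]]])

```text
clock: 4.92
ee_pos: [0.492, 0.2705, 0.0931]
tool_rot: [-0.003, 0.695, 0.719, 0.005]
force: [4.2, 12.3, -1.4]
finger_gap: 0.0133
```

```bash
python3 - <<'E'
from h import *
c=cap('wrist','w3.png'); cap('top','t3.png'); s=arm.sense(); print(s['ee_pos'],s['tool_rot'],s['force'],s['clock'])
i=cv2.imread('pics/t3.png')[160:280,160:340]; cv2.imwrite('pics/t3z.png',cv2.resize(i,None,fx=4.4,fy=4.4,interpolation=cv2.INTER_CUBIC))
E
```

```text
[0.4920747  0.27047605 0.09315381] [-0.0028558   0.69535665  0.71864044  0.00518635] [ 3.76218789 12.36267022 -2.02225744] 5.0167
```

View pics/w3.png

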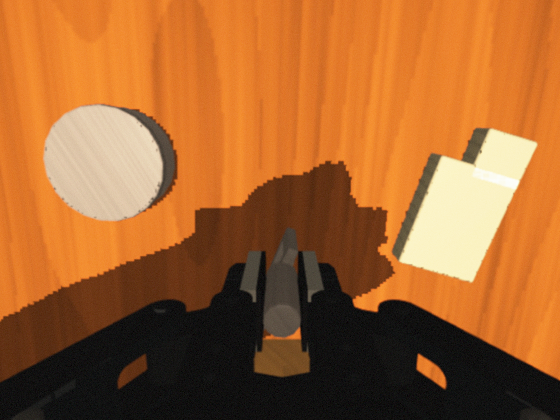

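View pics/t3z.png

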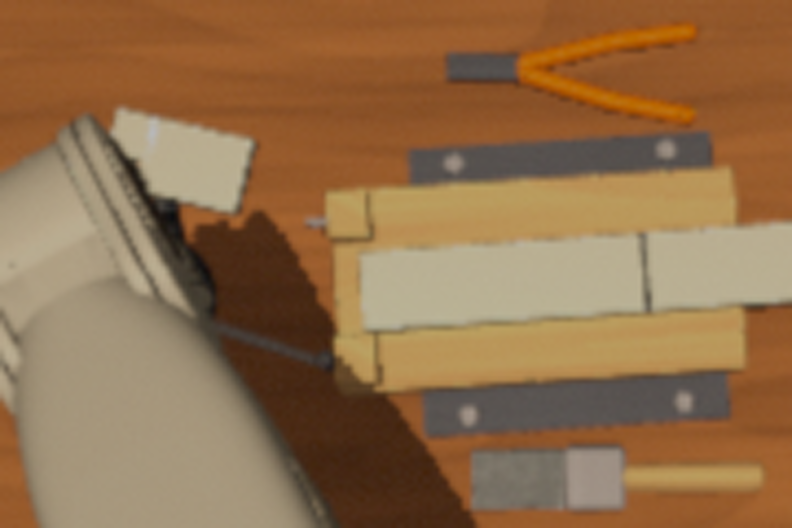

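```bash
python3 - <<'E'
from h import *
c=load('w3');t=load('t3')
print('knob',onz(c,(283,322),.121)); 
print('pin top',onz(t,(160+327/4.4-.4,160+361/4.4-.4),.09))
R=c['world_to_cam'][:3,:3];print('tilt',R[2])
E
```

```text
knob [0.49254561 0.26314506 0.121     ]
pin top [0.46307521 0.17860876 0.09      ]
tilt [-0.01216456  0.24536725  0.96935388]
```

Emit:
servo_tool(commands=[[[0, 0, 0, 0, 0.035], [0, 0, 0, 0, 0.035], [0, 0, 0, 0, 0.035], [0, 0, 0, 0, 0.035]]])

```text
clock: 5.35
ee_pos: [0.4901, 0.2637, 0.0916]
tool_rot: [-0.0, 0.697, 0.717, -0.001]
force: [0.6, 0.5, 0.1]
finger_gap: 0.0354
```

```bash
python3 - <<'E'
from h import *
c=cap('wrist','w4.png'); s=arm.sense(); print(s['ee_pos'],s['tool_rot'],s['force'],s['clock'],s['finger_gap'])
E
```

```text
[0.49037353 0.26361169 0.0917168 ] [-3.53007318e-04  6.96793068e-01  7.17271674e-01 -8.00919543e-04] [-0.03261693  0.0498301  -0.78149586] 5.4 0.034689409782229834
```

View pics/w4.png

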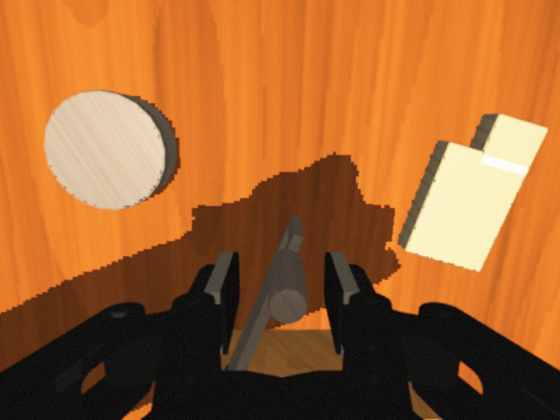

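```bash
python3 -c "
from h import *
print(onz(load('w4'),(289,305),.121))
a=np.linspace(1.245,2.25,11);p=.0845*np.c_[np.cos(a),np.sin(a)];print(np.diff(p,axis=0).round(4).tolist())"
```

```text
[0.49258507 0.26415545 0.121     ]
[[-0.0082, 0.0023], [-0.0084, 0.0015], [-0.0085, 0.0006], [-0.0085, -0.0002], [-0.0084, -0.0011], [-0.0083, -0.0019], [-0.008, -0.0027], [-0.0077, -0.0035], [-0.0073, -0.0043], [-0.0069, -0.005]]
```

Emit:
servo_tool(commands=[[[0.002, 0, 0, 0, 0.02], [0, 0, 0, 0, 0.01], [0, 0, 0, 0, 0.01], [0, 0, 0, 0, 0.01], [0, 0, 0, 0, 0.01]]], force=25)

```text
clock: 5.82
ee_pos: [0.4933, 0.2636, 0.0922]
tool_rot: [0.0, 0.697, 0.717, -0.0]
force: [0.6, -0.1, -1.6]
finger_gap: 0.0133
```

Emit:
servo_tool(commands=[[[-0.0082, 0.0023, 0, 0.1, 0.01], [-0.0084, 0.0015, 0, 0.1, 0.01], [-0.0085, 0.0006, 0, 0.1, 0.01], [-0.0085, -0.0002, 0, 0.1, 0.01], [-0.0084, -0.0011, 0, 0.1, 0.01], [-0.0083, -0.0019, 0, 0.1, 0.01], [-0.008, -0.0027, 0, 0.1, 0.01], [-0.0077, -0.0035, 0, 0.1, 0.01], [-0.0073, -0.0043, 0, 0.1, 0.01], [-0.0069, -0.005, 0, 0.1, 0.01], [0, 0, 0, 0, 0.01]]])

```text
clock: 6.73
ee_pos: [0.4116, 0.2497, 0.0923]
tool_rot: [-0.001, 0.266, 0.964, 0.0]
force: [-1.1, 3.1, -4.6]
finger_gap: 0.0129
```

Emit:
servo_tool(commands=[[[0, 0, 0, 0, 0.04], [0, 0, 0, 0, 0.04], [0, 0, 0, 0, 0.04], [0, 0, 0, 0, 0.04], [0, 0, 0.025, 0, 0.04], [0, 0, 0.035, 0, 0.04], [0, 0, 0.035, 0, 0.04], [0, 0, 0.035, 0, 0.04], [0, 0, 0.035, -0.1, 0.085], [0, 0, 0.035, -0.1, 0.085], [0.01, -0.02, 0, -0.1, 0.085], [0.01, -0.02, 0, -0.1, 0.085]]])

```text
clock: 7.73
ee_pos: [0.4347, 0.2104, 0.2954]
tool_rot: [0.002, 0.455, 0.89, 0.003]
force: [0.3, 0.1, -0.7]
finger_gap: 0.0848
```

Emit:
servo_tool(commands=[[[0.01, -0.025, 0, -0.1, 0.085], [0.01, -0.025, 0, -0.1, 0.085], [0.01, -0.025, 0, -0.1, 0.085], [0.01, -0.025, 0, -0.1, 0.085], [0.01, -0.025, 0, -0.1, 0.085], [0.01, -0.025, 0, -0.1, 0.085], [0.01, -0.025, 0, 0, 0.085], [0.01, -0.025, 0, 0, 0.085], [0.01, -0.025, 0, 0, 0.085], [0, 0, 0, 0, 0.085], [0, 0, 0, 0, 0.085]]])

```text
clock: 8.65
ee_pos: [0.5234, -0.0168, 0.2918]
tool_rot: [-0.0, 0.698, 0.716, -0.0]
force: [0.3, 0.2, 0.0]
finger_gap: 0.0849
```

```bash
python3 - <<'E'
from h import *
c=cap('wrist','w5.png'); s=arm.sense(); print(s['ee_pos'],s['tool_rot'],s['force'],s['clock'],s['finger_gap'])
E
```

```text
[ 0.523033   -0.01590428  0.29197162] [-3.97678743e-04  6.97458897e-01  7.16624661e-01 -1.54303763e-04] [0.02961203 1.16103635 0.3697487 ] 8.7 0.08487452716831242
```

View pics/w5.png

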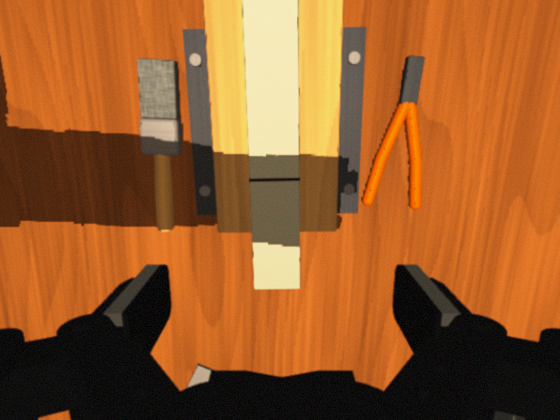

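```bash
python3 - <<'E'
from h import *
c=load('w5')
for n,uv,z in [('RL',(254,290),.07),('RR',(299.5,289),.07),('L1',(249.5,180.3),.07),('L2',(300,179),.07),('sRL',(217,233),.05),('sRR',(337,231),.05)]: print(n,onz(c,uv,z).round(4))
t=cap('top','t5.png');i=cv2.imread('pics/t5.png')[160:280,160:340]; cv2.imwrite('pics/t5z.png',cv2.resize(i,None,fx=4.4,fy=4.4,interpolation=cv2.INTER_CUBIC))
E
```

```text
RL [ 0.4967 -0.1402  0.07  ]
RR [ 0.5458 -0.1378  0.07  ]
L1 [ 0.4914 -0.0202  0.07  ]
L2 [ 0.5418 -0.0176  0.07  ]
sRL [ 0.4545 -0.0832  0.05  ]
sRR [ 0.5854 -0.0776  0.05  ]
```

View pics/t5z.png

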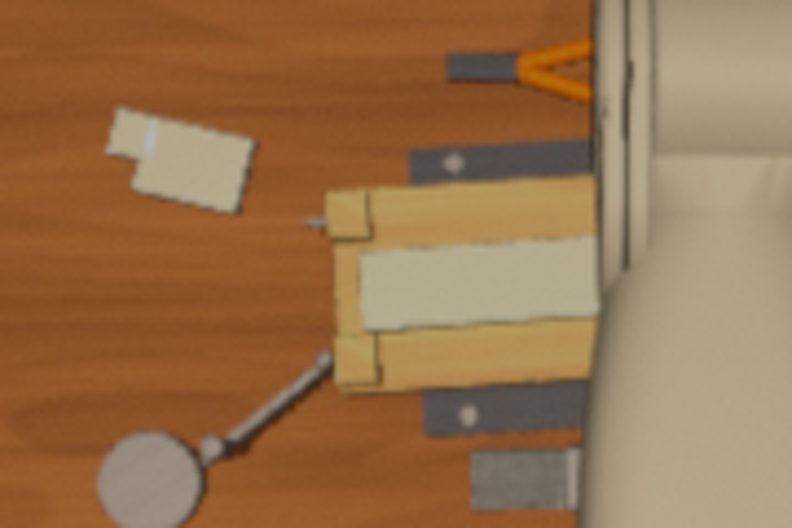

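Emit:
servo_tool(commands=[[[-0.001, -0.03, 0, 0.01, 0.085], [-0.001, -0.03, 0, 0, 0.085], [-0.001, -0.032, -0.02, 0, 0.085], [0, 0, -0.03, 0, 0.085], [0, 0, -0.03, 0, 0.085], [0, 0, -0.03, 0, 0.085], [0, 0, -0.03, 0, 0.085], [0, 0, -0.03, 0, 0.085], [0, 0, -0.03, 0, 0.085], [0, 0, -0.02, 0, 0.085], [0, 0, 0, 0, 0.085], [0, 0, 0, 0, 0.085]]])

```text
clock: 9.75
ee_pos: [0.5191, -0.1062, 0.0718]
tool_rot: [-0.001, 0.693, 0.721, -0.001]
force: [0.2, 0.6, 0.1]
finger_gap: 0.0849
```

```bash
python3 - <<'E'
from h import *
c=cap('wrist','w6.png'); s=arm.sense(); print(s['ee_pos'],s['tool_rot'],s['force'],s['clock'],s['finger_gap'])
E
```

```text
[ 0.52053847 -0.10668664  0.07319859] [2.66037836e-04 6.92698246e-01 7.21227443e-01 2.13349117e-04] [-0.36066311 -0.12547266 -0.08504788] 9.8 0.08505729319281374
```

View pics/w6.png

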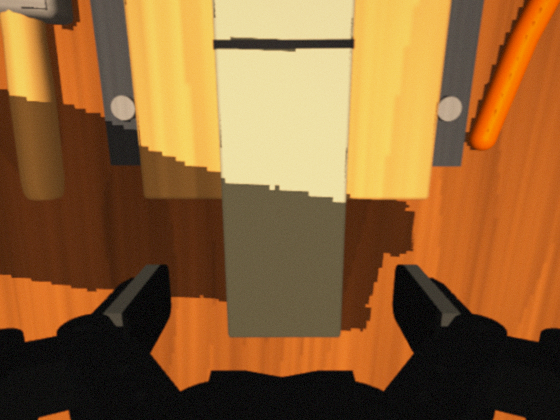

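Emit:
servo_tool(commands=[[[0, 0, -0.012, 0, 0.085], [0, 0, -0.01, 0, 0.085], [0, 0, 0, 0, 0.06], [0, 0, 0, 0, 0.045], [0, 0, 0, 0, 0.045], [0, 0, 0, 0, 0.045], [0, 0, 0, 0, 0.045], [0, 0, 0, 0, 0.045]]], force=50)

```text
clock: 10.47
ee_pos: [0.521, -0.1077, 0.0516]
tool_rot: [0.001, 0.693, 0.721, 0.001]
force: [-0.2, 0.8, 6.1]
finger_gap: 0.0486
```

```bash
python3 - <<'E'
from h import *
c=cap('wrist','w7.png'); s=arm.sense(); print(s['ee_pos'],s['tool_rot'],s['force'],s['ft_torque'],s['clock'],s['finger_gap'])
E
```

```text
[ 0.52103873 -0.10765201  0.05162206] [1.04412638e-03 6.93172689e-01 7.20770434e-01 7.17415260e-04] [-0.62531935  0.37458352  5.32970473] [0.0293385  0.26808022 0.04462486] 10.5167 0.0488118360784635
```

View pics/w7.png

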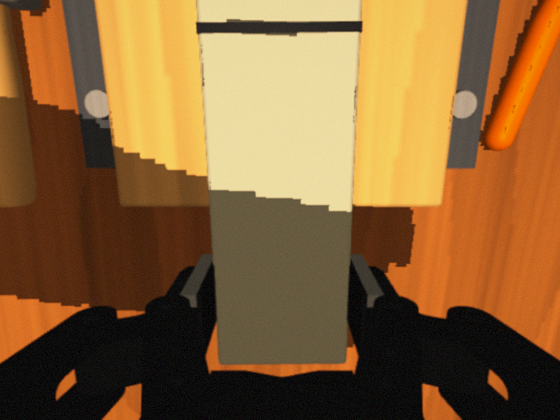

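Emit:
servo_tool(commands=[[[-0.0003, 0.006, 0, 0, 0.045], [-0.0003, 0.01, 0, 0, 0.045], [-0.0003, 0.01, 0, 0, 0.045], [-0.0003, 0.01, 0, 0, 0.045], [-0.0003, 0.01, 0, 0, 0.045], [-0.0003, 0.01, 0, 0, 0.045], [-0.0003, 0.01, 0, 0, 0.045], [-0.0003, 0.01, 0, 0, 0.045], [-0.0003, 0.01, 0, 0, 0.045], [-0.0003, 0.01, 0, 0, 0.045], [0, 0.004, 0, 0, 0.045], [0, 0, 0, 0, 0.045]]])

```text
clock: 11.52
ee_pos: [0.5181, -0.0077, 0.0516]
tool_rot: [0.002, 0.693, 0.721, 0.0]
force: [-0.9, -2.2, 6.6]
finger_gap: 0.0486
```

```bash
python3 - <<'E'
from h import *
c=cap('wrist','w8.png'); s=arm.sense(); print(s['ee_pos'],s['tool_rot'],s['force'],s['ft_torque'],s['clock'],s['finger_gap'])
E
```

```text
[ 0.51813244 -0.00771578  0.05163229] [1.54044402e-03 6.93091586e-01 7.20847784e-01 3.92308956e-04] [ 0.61949944 -2.23754958  7.04290245] [-0.37129889  0.23727584  0.10191545] 11.5667 0.04889657637822357
```

View pics/w8.png

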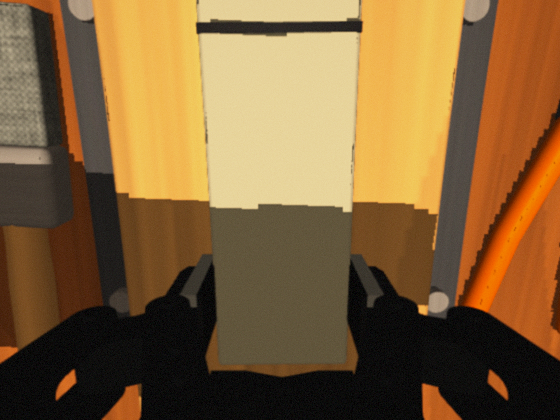

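Emit:
servo_tool(commands=[[[-0.0003, 0.006, 0, 0, 0.045], [-0.0003, 0.01, 0, 0, 0.045], [-0.0003, 0.01, 0, 0, 0.045], [-0.0003, 0.01, 0, 0, 0.045], [-0.0003, 0.01, 0, 0, 0.045], [-0.0003, 0.01, 0, 0, 0.045], [-0.0003, 0.01, 0, 0, 0.045], [-0.0003, 0.01, 0, 0, 0.045], [0, 0.006, 0, 0, 0.045], [0, 0.003, 0, 0, 0.045], [0, 0, 0, 0, 0.045]]])

```text
clock: 12.48
ee_pos: [0.5156, 0.0768, 0.0516]
tool_rot: [0.002, 0.693, 0.721, -0.0]
force: [-0.2, -4.4, 6.8]
finger_gap: 0.0485
```

```bash
python3 - <<'E'
from h import *
c=cap('wrist','w9.png'); s=arm.sense(); print(s['ee_pos'],s['tool_rot'],s['force'],s['ft_torque'],s['clock'],s['finger_gap'])
cap('side','s9.png')
i=cv2.imread('pics/s9.png')[165:285,200:360]; cv2.imwrite('pics/s9z.png',cv2.resize(i,None,fx=5,fy=5,interpolation=cv2.INTER_CUBIC))
E
```

```text
[0.51560652 0.07682854 0.05163355] [1.72892173e-03 6.93236328e-01 7.20708258e-01 1.05741263e-04] [ 1.14309276 -3.77574435  7.2165613 ] [-0.75474363  0.22107833  0.11688512] 12.5333 0.048634673214347134
```

View pics/w9.png

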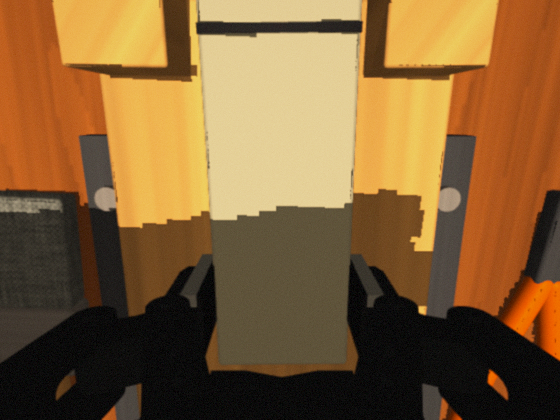

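View pics/s9z.png

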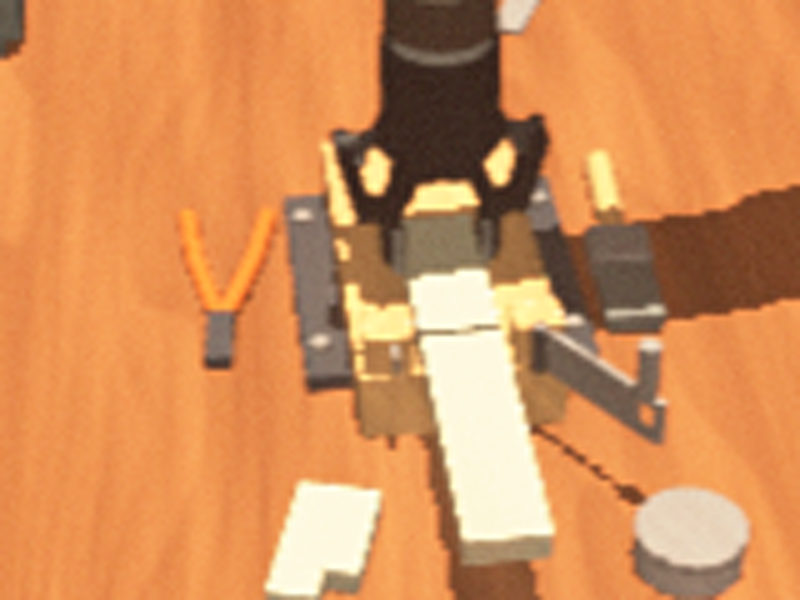

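```bash
python3 - <<'E'
from h import *
c=load('w9')
i=cv2.imread('pics/w9.png')[0:100,50:500]; cv2.imwrite('pics/w9z.png',cv2.resize(i,None,fx=1.77,fy=3,interpolation=cv2.INTER_CUBIC))
for n,uv,z in [('L1',(198,28),.07),('L2',(361,27),.07),('pLt',(66,67),.08),('pLt2',(165,67),.08),('pRt',(386,67),.08),('pRt2',(485,66),.08),('bL',(190,78),.05),('bR',(367,77),.05),('RL',(219,363),.07),('RR',(345,362),.07)]: print(n,onz(c,uv,z).round(4))
t=cap('top','t9.png')
i=cv2.imread('pics/t9.png')[190:260,190:300]; cv2.imwrite('pics/t9z.png',cv2.resize(i,None,fx=7,fy=7,interpolation=cv2.INTER_CUBIC))
E
```

```text
L1 [0.4865 0.1646 0.07  ]
L2 [0.5364 0.1668 0.07  ]
pLt [0.4507 0.1507 0.08  ]
pLt2 [0.4788 0.1521 0.08  ]
pRt [0.5427 0.1546 0.08  ]
pRt2 [0.571  0.1557 0.08  ]
bL [0.479  0.1514 0.05  ]
bR [0.544  0.1543 0.05  ]
RL [0.4923 0.0452 0.07  ]
RR [0.5414 0.0474 0.07  ]
```

View pics/t9z.png

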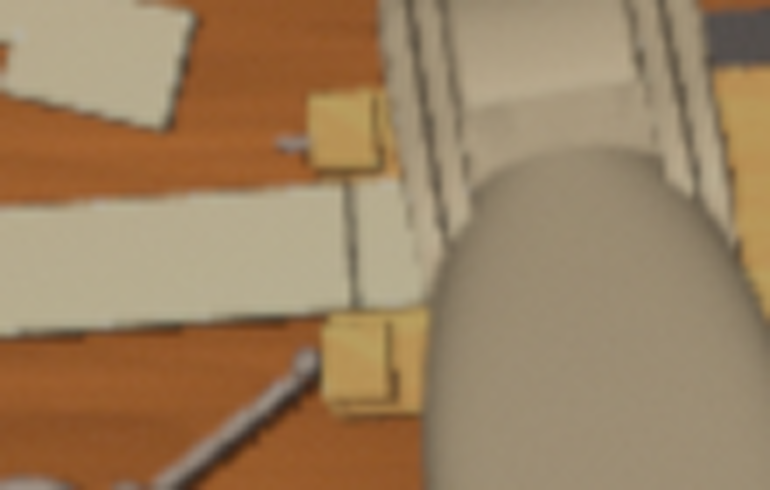

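View pics/w9z.png

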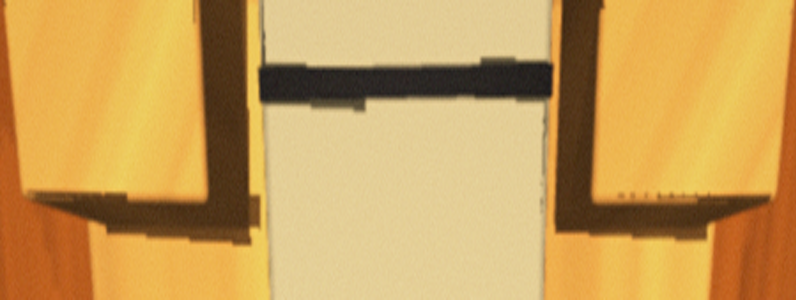

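```bash
python3 - <<'E'
from h import *
t=load('t9')
f=lambda u,v,z:onz(t,(190+u/7-.43,190+v/7-.43),z).round(4)
print('line',f(348,183,.07),f(355,304,.07)); print('postfront',f(308,130,.08),f(322,355,.08)); print('postrear',f(381,130,.08),f(391,355,.08))
E
```

```text
line [0.5361 0.1642 0.07  ] [0.4879 0.1623 0.07  ]
postfront [0.5564 0.1789 0.08  ] [0.4673 0.1749 0.08  ]
postrear [0.5557 0.1501 0.08  ] [0.4666 0.1478 0.08  ]
```

Emit:
servo_tool(commands=[[[-0.0002, 0.004, 0, 0, 0.045], [-0.0002, 0.004, 0, 0, 0.045], [-0.0001, 0.003, 0, 0, 0.045], [0, 0.002, 0, 0, 0.045], [0, 0, 0, 0, 0.045], [0, 0, 0, 0, 0.045], [0, 0, 0, 0, 0.045]]])

```text
clock: 13.22
ee_pos: [0.5151, 0.0891, 0.0516]
tool_rot: [0.002, 0.694, 0.72, -0.0]
force: [0.1, -4.8, 7.6]
finger_gap: 0.0487
```

```bash
python3 - <<'E'
from h import *
c=cap('wrist','w10.png'); s=arm.sense(); print(s['ee_pos'],s['tool_rot'],s['force'],s['ft_torque'],s['clock'],s['finger_gap'])
cap('side','s10.png');cap('top','t10.png')
i=cv2.imread('pics/s10.png')[205:285,240:350]; cv2.imwrite('pics/s10z.png',cv2.resize(i,None,fx=7,fy=7,interpolation=cv2.INTER_CUBIC))
i=cv2.imread('pics/t10.png')[190:260,190:300]; cv2.imwrite('pics/t10z.png',cv2.resize(i,None,fx=7,fy=7,interpolation=cv2.INTER_CUBIC))
E
```

```text
[0.51512775 0.08913016 0.05163396] [ 1.99637301e-03  6.93556603e-01  7.20399352e-01 -1.62504335e-04] [ 0.97192434 -5.01704002  7.64124509] [-1.08064572  0.21414433  0.08786192] 13.2667 0.04851817236170741
```

View pics/w10.png

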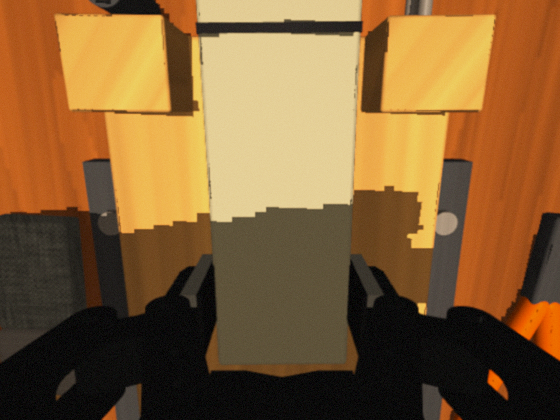

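View pics/s10z.png

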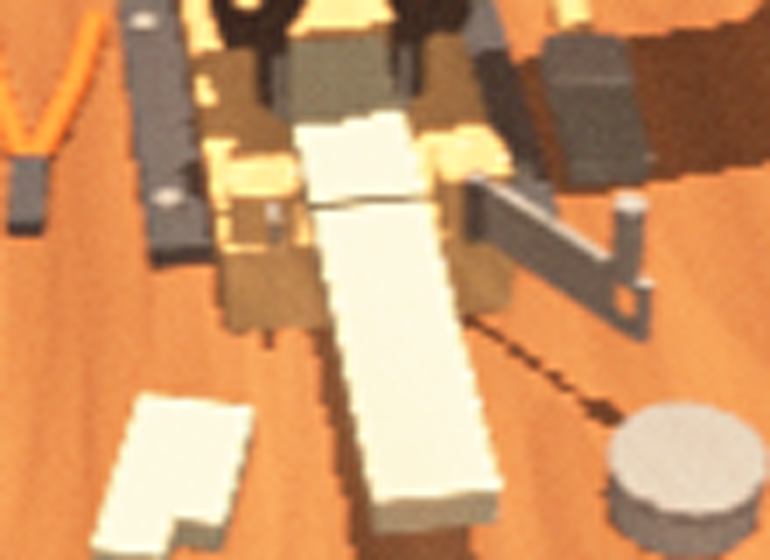

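View pics/t10z.png

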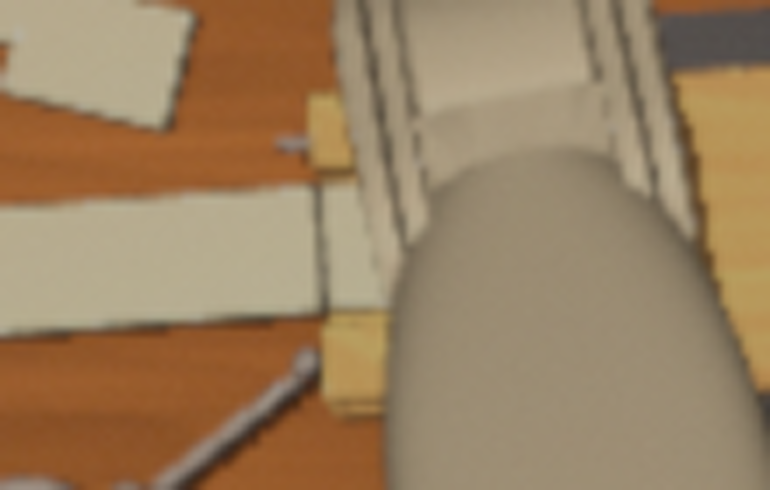

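```bash
python3 - <<'E'
from h import *
c=load('w10')
for n,uv,z in [('L1',(198,28),.07),('L2',(361,27),.07),('fL',(57,17),.08),('fL2',(160,15.5),.08),('fR',(385,17),.08),('fR2',(492,16),.08),('rL',(70,112),.08),('rL2',(168,111),.08),('rR',(383,110),.08),('rR2',(483,109),.08)]: print(n,onz(c,uv,z).round(4))
t=load('t10')
f=lambda u,v,z:onz(t,(190+u/7-.43,190+v/7-.43),z).round(4)
print('line',f(317,183,.07),f(323,306,.07)); print('postfront',f(308,130,.08),f(322,355,.08))
i=cv2.imread('pics/w10.png')[0:50,40:510]; cv2.imwrite('pics/w10z.png',cv2.resize(i,None,fx=1.7,fy=6,interpolation=cv2.INTER_CUBIC))
E
```

```text
L1 [0.4861 0.1769 0.07  ]
L2 [0.536  0.1791 0.07  ]
fL [0.4495 0.1759 0.08  ]
fL2 [0.4777 0.1778 0.08  ]
fR [0.5405 0.1798 0.08  ]
fR2 [0.57   0.1808 0.08  ]
rL [0.4499 0.1507 0.08  ]
rL2 [0.4787 0.1522 0.08  ]
rR [0.5428 0.1549 0.08  ]
rR2 [0.5723 0.1561 0.08  ]
line [0.5364 0.1765 0.07  ] [0.4874 0.175  0.07  ]
postfront [0.5564 0.1789 0.08  ] [0.4673 0.1749 0.08  ]
```

View pics/w10z.png

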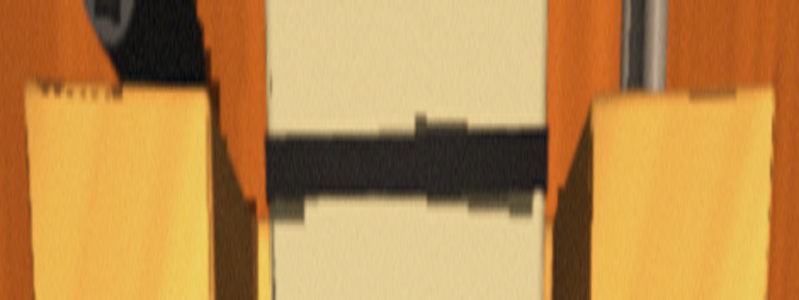

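Emit:
servo_tool(commands=[[[0, 0.001, 0, 0, 0.045], [0, 0, 0, 0, 0.045], [0, 0, 0, 0, 0.045], [0, 0, 0, 0, 0.045], [0, 0, 0, 0, 0.045], [0, 0, 0, 0, 0.045], [0, 0, 0, 0, 0.045]]])

```text
clock: 13.95
ee_pos: [0.5151, 0.0898, 0.0516]
tool_rot: [0.002, 0.694, 0.72, -0.0]
force: [0.8, -5.4, 8.3]
finger_gap: 0.0491
```

```bash
python3 - <<'E'
from h import *
c0=load('w10')
print('edge at z.05',onz(c0,(193,36),.05),onz(c0,(362,36),.05))
c=cap('wrist','w11.png'); s=arm.sense(); print(s['ee_pos'],s['tool_rot'],s['force'],s['ft_torque'],s['clock'],s['finger_gap'],abs(s['qd']).max())
t=cap('side','s11.png')
# line mid and front end in world by wrist/side
for n,uv,z in [('L1',(198,28),.07),('L2',(361,27),.07)]: print(n,onz(c,uv,z).round(4))
i=cv2.imread('pics/w11.png')[0:50,40:510]; cv2.imwrite('pics/w11z.png',cv2.resize(i,None,fx=1.7,fy=6,interpolation=cv2.INTER_CUBIC))
# front end top corners in side view, zoom7 crop
s10=load('s10')
for u,v in [(372,498),(497,490)]: print('front',onz(s10,(240+u/7-.43,205+v/7-.43),.07).round(4))
for u,v in [(371,530),(496,522)]: print('front bottom',onz(s10,(240+u/7-.43,205+v/7-.43),.05).round(4))
E
```

```text
edge at z.05 [0.48009945 0.17791882 0.05      ] [0.54042292 0.18023099 0.05      ]
[0.5150958  0.08972278 0.05162797] [ 2.24693852e-03  6.93680038e-01  7.20279633e-01 -4.54500786e-04] [ 0.55337736 -6.97511903  7.78594981] [-1.21525566  0.27709195  0.15804251] 14.0 0.04891687404619457 0.0019151876846496085
L1 [0.4861 0.1775 0.07  ]
L2 [0.536  0.1797 0.07  ]
front [0.5273 0.3589 0.07  ]
front [0.4786 0.3589 0.07  ]
front bottom [0.5273 0.3562 0.05  ]
front bottom [0.4781 0.3563 0.05  ]
```

View pics/w11z.png

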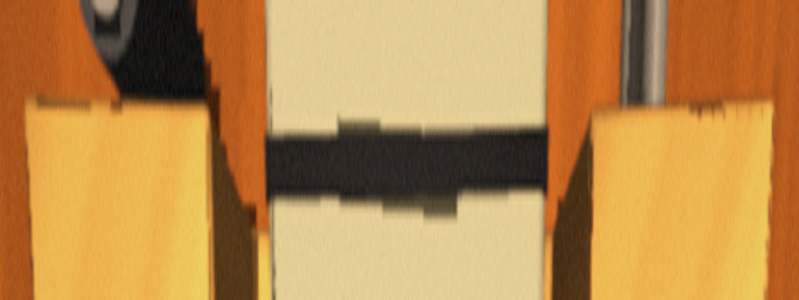

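```bash
python3 - <<'E'
from h import *
print(arm.close_job()); s=arm.sense(); print(s['clock'],s['ee_pos'],s['force'],s['finger_gap'])
E
```

```text
the job is handed in; nothing more can be done
None
the job is handed in; nothing more can be done
```

I swung the hasp out and round by its knob, then slid the board out until its scored line was level with the support's front edge. The job was handed in at about 14 s of the 56 s allowed, with the board's rear still gripped.

**Hasp:** it went from about 0.25 to about 2.2 rad. Halfway round, the knob rolled about 7 mm along the finger pads, with about 12 N at the wrist. I opened the fingers, re-centred on the knob, and turned the gripper with the hasp for the rest. The views after that show it standing clear of the board and above the tin.

**Board:** I pinched it about 30 mm from its rear end with a 50 N grip and slid it about 198 mm between the posts. The line stayed at the same spot in the wrist view throughout, so the board did not slip in the fingers.

**Last checks:**
- **Line position:** the line is at y ≈ 0.1786 and the support edge at about 0.179, so they agree to about 0.5 mm. The calibration itself is only good to about 2 mm. Before the last 1 mm nudge, the top and wrist views agreed on the remaining distance to about 0.3 mm.
- **Flat and still:** the rear is pressed down with about 8 N, and the joints were still. Just before that nudge, the side view put the board's front end where a flat board should be, to within a few millimetres.
- **Other things:** none of my moves touched the other items, and those still in view had not visibly moved. I did not measure their positions again.

No check failed. After hand-in no further reading was possible, so the final second was not observed.

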